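# Unclip the filter cartridge from its test dock

### The arm

A 6-joint arm with a two-finger parallel gripper is mounted at the origin on the work surface. World frame = base frame: x ahead of the robot, y to its left, z up, the work surface at z = 0. Lengths are in mm, angles in rad, forces in N, time in s.
With the tool pointing down it reaches from about 375 to 900 mm from the base axis. Payload 3.1 kg.
Tool frame: the origin (TCP) lies at the very end of the fingers, on their centre line; the grasp point (between the pads) lies 19 mm behind it (r.hold_point_z is the distance from the TCP to the grasp point, in mm); z points along the fingers, y is the line along which they close (so a half turn about z gives the same grasp; the last joint's range is limited). The gripper opens to 85 mm and grips with 20 to 120 N. Pads are 22 mm wide; open, the fingers measure 114 mm over their backs; the gripper's body (76 mm by 85 mm) begins 54 mm behind the grasp point. The pads swing forward as they close: fully open they stand 13 mm farther back than shut.
Start: joints at [1.123, 0.527, 1.433, -0, 1.181, -0.178], TCP at [166.546, 602.378, 231.31] pointing down, gripper open.
Joint ranges: [-3.08, 3.08], [-0.75, 2.2], [0.22, 2.44], [-1.43, 4.57], [0, 2.65], [-2.85, 2.85]. Speed limits (rad/s): [2.79, 2.79, 3.14, 3.14, 3.14, 3.14].

### API

Orientations are given as a unit quaternion [w, x, y, z].
In Python, from workcell import r gives the robot as it stands.
- The arm moves only by the tool move_arm, never from a script. Its argument "plan" is a list of rows, each a list of 4 numbers: the shift along the tool's x, y, z in cm, then the turn about the tool's z in degrees. In form: [[tx, ty, tz, twist], ...]. A call has 1 to 12 rows; each row is the pose to reach, as a shift and turn from the pose commanded when the call began, along the tool's axes at that moment; what a row does not reach only later rows make up. A row lasts 1/12 s, in which the tool goes at most 41.7 mm and 7.16 degrees, less where a joint would pass 70% of its speed; a pose out of reach is approached as far as the arm can. A call with a gripper value outside its range is refused whole. "hand" is the opening, from 0 (shut) to 1 (fully open), set as the call begins (left out, the last holds). The fingers move at their own pace and stop on an object; "grip_force" is the grip in N (left out, the last holds). Time passes only in rows, so rows that repeat a pose let the fingers close. It gives the time, the measured TCP pose, the force, the opening and the grip force at its end, in the units of the state.
- r.get_obs(): the state, without advancing time (a new reading comes with each control period).
- r.read_camera(name): name is "scene" or "top"; returns a dict with "frame" (480x640x3 uint8, red, green, blue), "fovy" (degrees; the focal length in pixels is half the picture's height over the tangent of half this angle, whatever the lens; pixels are square), "cx", "cy" (the principal point, pixels), "distortion" ([k1, k2, p1, p2, k3] as OpenCV has them; the pictures are not rectified), "R" (3x3) and "t" (3): a world point X has camera coordinates R X + t. Camera axes: x right, y down, z forward; pixel columns grow to the right and rows downward; lengths in mm; the calibration is good to about 2 mm. A picture is of the moment at which its call begins. There is no depth.
- r.job_done(): hands the job in; it is judged then, once.
Trained networks look in a picture, given as the dict that the camera call returned (one of the last four; its "shot" number tells which), for a name from the list of things; names that differ only in an ending like _2 or _b are one class to them, and where a whole thing is asked for, a point or a joint stands for the part that bears it (a point fixed in the world has none). Each returns a list of dicts, best first, with "p" (0 to 1); they miss things now and then, are a little off and sometimes report something else, mostly with a low value. They report only what shows in the picture. A call takes as long as a camera call. They do not tell look-alikes from the thing itself.
- r.trace(picture, thing): "pixels" (480x640 bool, what is visible of it) and "position" ([column, row] in pixels, amid what is visible of it).
The state is a dict: "t": time; "joint_pos": joint angles; "qd": joint speeds; "tau": joint torques, N m; "position": TCP position; "tcp_rot": TCP orientation; "contact_force": force on the tool from outside, world axes, zero at the start; "ft_torque": the same for the moment, N m; "gripper_width": finger opening in mm; "gripper_force": force on a finger pad.
Only numpy, scipy, OpenCV 4.12 (cv2) and the standard library are available. Lean on these libraries where they do the work, as an engineer would, in place of code of your own. Each camera call takes 0.05 s, during which the arm holds its last target. There are 200 camera calls.

### The job

Take the white, green-rimmed filter cartridge off its test dock and stand it upright in the empty bay of the blue tray. It is latched: hold its red thumb tab pressed fully down while you slide the cartridge straight out of the open end of the dock, and only then lift it. Press slowly, feel for the stop and do not force anything, set the cartridge down gently without dropping it, and leave everything else where it stands.

Things in the scene. Friction and masses are not known exactly. Their poses are not given: they have to be found in the camera images.
- dock: Aluminium test dock fixed to the table, 116 mm (x) by 104 mm (y); origin: centre of its underside, z up. Cartridge stands over the origin (within 1.5 mm) on the slab, 12 mm up, between low side rails, with 2 mm play along x. Dark claws at +x hold its foot down: lift only after sliding out 25 mm or more (40 is safe). Over 35 N of the cross bar on the latch plates, pressing or pulling, breaks the latch.
- dock_mouth (a point): Middle of the dock's open end, 58 mm from its origin along the dock's own -x, at slab height: the cartridge slides out straight along the dock's -x, over this point. Axes as the dock's.
- latch (a point): On the dock's middle line between the two orange latch plates (31 to 44 mm to each side, top at most 48 mm above the table). Their lips block the cartridge's cross bar until the tab has lowered it. The plates' height differs each time and is not measured: the tab must go down 3.7 to 11.2 mm until the bar meets their rubber-lined stop (gives 4 N per mm for 2.5 mm, then rigid); it is free only on the rubber or less than 0.8 mm above.
- cartridge_mid (a point): Middle of the cartridge, 18 mm above its underside, axes as the dock's when docked. White round shell, 46 mm diameter, green rims, top 30 mm above the underside, on a black foot 70 (x) by 50 (y) by 6 mm. A steel cross bar 74 mm long (y), 8 by 6 mm, sticks out at both sides 20 to 26 mm above the underside and moves with the red tab. In all 0.24 kg, give or take 40 percent.
- release_tab (a point): Centre of the red thumb tab on top of the cartridge: release button and handle in one. 12 (x) by 34 (y) by 38 mm high; at rest 68 mm above its underside (80 mm above the table when docked). Slides down at most 14 mm against a spring (1.5 N at the start, 3.5 N at 12 mm), springs back. Pinch it across its 12 mm to press (10 mm/s or slower, or the stop is overrun), pull and lift; the cartridge hangs from it.
- tray: Blue tray fixed to the table, 112 mm (x) by 204 mm (y), walls 30 mm high and 4 mm thick, floor 4 mm thick; origin at the centre of its underside. A wall across its middle makes two bays 104 mm (x) by 96 mm (y).
- empty_bay (a point): Centre of the floor of the empty bay (on the tray's -y side), on the floor's surface; axes as the tray's.
- old_tab (a point): Centre of the black tab of the used grey cartridge standing in the other bay, 68 mm above that bay's floor; same size as the white one. Leave it alone.
There are look-alikes about, which are no part of the job. Leave any turquoise look-alike of the part that bears cartridge_mid alone.

How it is judged:
By the outcome, as a careful person would: the job done as asked, in the order asked, and still so for the second after the job is handed in, with the robot touching nothing.
It also fails if it takes over 48 s, if anything falls off the work surface, if the arm or the gripper's body presses on something with over 40 N, if the wrist force passes 120 N, or if a joint passes its speed limit or range.

## Working session

There is one attempt and no reset: what is moved stays moved. The work goes in short steps, Python scripts to look and compute and a tool call to move; the robot and the scene stay as the last step left them, time stands still between calls to the robot, and variables do not carry over. Pictures are saved under pics/ and viewed, at most 10 in all, crops included, and the job is handed in when it is done.

Besides the shell and the picture viewer there is one more tool, called after "Emit:" by a JSON object that holds its "method" and its "body", one argument or row to a line. move_arm: Moves the arm, as the interface text tells. Its arguments: {"type":"object","properties":{"plan":{"type":"array"},"hand":{"type":"number"},"grip_force":{"type":"number"}},"required":["plan"]}

```bash
mkdir -p pics; ls; python3 - <<'E'
from workcell import r
import cv2,numpy as np
o=r.get_obs(); print({k:np.round(v,3).tolist() for k,v in o.items()}, r.hold_point_z)
for n in("scene","top"):
    p=r.read_camera(n); cv2.imwrite(f"pics/{n}0.png",p["frame"][:,:,::-1])
    print(n,p["fovy"],p["cx"],p["cy"],p["distortion"],np.round(p["R"],3).tolist(),np.round(p["t"],1).tolist())
    for th in("dock","cartridge_mid","release_tab","tray","old_tab","empty_bay","latch","dock_mouth"):
        try:
            print(th,[(round(float(d["p"]),2),np.round(d["position"],1).tolist(),int(d["pixels"].sum())) for d in r.trace(p,th)])
        except Exception as e: print(th,e)
E
```

```text
pics
{'t': 0.0, 'joint_pos': [1.123, 0.528, 1.434, -0.0, 1.181, -0.179], 'qd': [0.002, 0.0, 0.0, 0.001, -0.0, -0.001], 'tau': [-0.001, -44.235, -17.802, -0.0, 0.009, -0.0], 'position': [166.237, 601.721, 230.32], 'tcp_rot': [-0.0, 0.134, 0.991, -0.001], 'contact_force': [-0.442, 0.024, 0.071], 'ft_torque': [-0.032, 0.005, -0.035], 'gripper_force': 0.0, 'gripper_width': 85.287} 18.700000000000003
scene 54.58786142009605 327.15576699732674 243.45183777522504 [-0.12151346  0.          0.          0.          0.        ] [[0.225, 0.974, -0.016], [0.784, -0.19, -0.591], [-0.579, 0.12, -0.807]] [-118.1, -395.5, 1230.7]
dock [(0.69, [220.3, 275.6], 1926), (0.18, [211.4, 259.6], 972)]
cartridge_mid [(0.96, [188.2, 350.2], 1285), (0.84, [254.7, 328.5], 1301), (0.81, [210.2, 260.2], 978), (0.66, [290.3, 268.1], 1152)]
release_tab [(0.87, [180.0, 335.2], 440), (0.86, [252.6, 317.6], 396), (0.84, [293.4, 253.9], 362), (0.72, [209.8, 251.6], 399)]
tray [(0.97, [390.9, 263.7], 4874)]
old_tab [(0.64, [428.8, 253.0], 1208)]
empty_bay [(0.85, [393.9, 263.0], 5047)]
latch [(0.89, [222.9, 279.1], 1786)]
dock_mouth [(0.72, [222.4, 277.4], 1866)]
top 48.60304106402492 321.9257372395912 234.9743368204525 [0.01341913 0.         0.         0.         0.        ] [[0.007, -1.0, -0.023], [-0.983, -0.002, -0.183], [0.183, 0.024, -0.983]] [-11.3, 569.8, 840.1]
dock [(0.65, [430.3, 276.7], 3124)]
cartridge_mid [(0.85, [407.2, 185.4], 1106), (0.72, [476.2, 177.6], 1261), (0.66, [446.5, 263.9], 1255), (0.66, [361.5, 243.1], 1187)]
release_tab [(0.69, [484.2, 170.0], 212), (0.65, [362.6, 237.6], 313), (0.61, [410.8, 176.9], 429), (0.52, [449.1, 260.5], 251)]
tray [(0.67, [248.6, 230.2], 6756)]
old_tab [(0.97, [213.3, 223.4], 1250)]
empty_bay [(0.7, [248.9, 227.4], 6489), (0.38, [452.1, 258.3], 259)]
latch [(0.59, [435.0, 275.4], 2991)]
dock_mouth []
```

View pics/scene0.png

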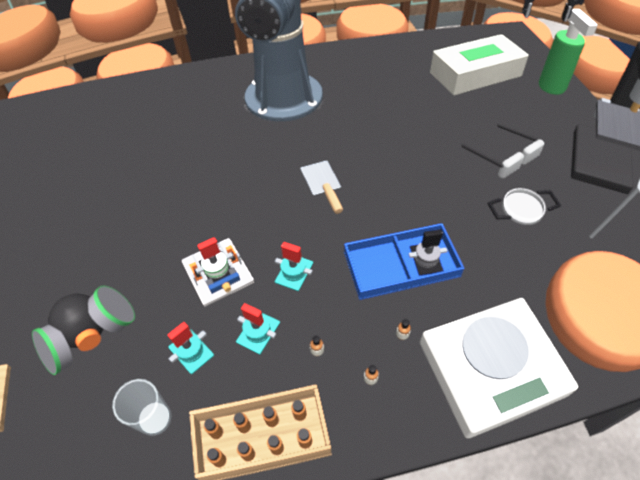

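View pics/top0.png

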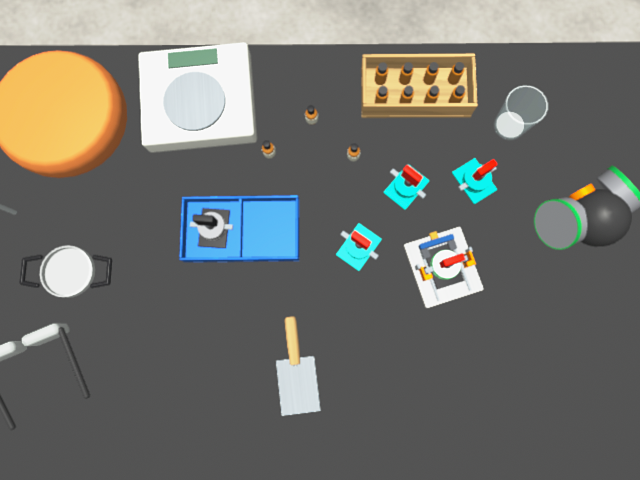

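The candidates for the white cartridge, in scene / top pixels, are:
- **White shell, green rim, in the dock:** (210,260) / (446,264). This one matches the description.
- **Turquoise look-alikes:** (290,268)/(361,243), (255,328)/(407,185) and (188,350)/(476,178). These stay where they are.

I'll check the white one in a close crop.

```bash
python3 - <<'E'
import cv2,numpy as np
a=cv2.imread("pics/scene0.png")[225:315,170:270];b=cv2.imread("pics/top0.png")[220:310,395:495]
f=lambda i:cv2.resize(i,(400,360),interpolation=cv2.INTER_CUBIC)
cv2.imwrite("pics/crop1.png",np.hstack([f(a),f(b)]))
E
```

```text
(no output)
```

View pics/crop1.png

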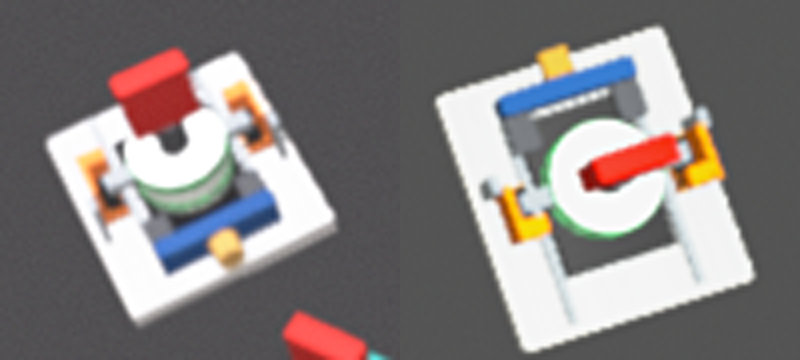

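The left half shows the scene view and the right half the top view. The docked part is the white shell with the green rim and red tab. Its tab is near scene (208,250) and top (450,260), with orange plates on both sides. The dark claws and blue bar are at top (437,242), so the open end faces the robot (towards the bottom of the top view). Next I'll fit the poses by matching silhouettes.

```bash
cat > lib.py <<'E'
from workcell import r
import cv2,numpy as np
from scipy.optimize import minimize
def proj(p,X):
    f=240/np.tan(np.radians(p["fovy"]/2)); K=np.array([[f,0,p["cx"]],[0,f,p["cy"]],[0,0,1]])
    return cv2.projectPoints(np.asarray(X,float),cv2.Rodrigues(np.array(p["R"]))[0],np.array(p["t"],float),K,np.array(p["distortion"],float))[0][:,0]
def box(sx,sy,z0,z1): return np.array([[a*sx/2,b*sy/2,z] for a in(-1,1) for b in(-1,1) for z in(z0,z1)],float)
def place(B,q):
    c,s=np.cos(q[2]),np.sin(q[2]); return B@np.array([[c,-s,0],[s,c,0],[0,0,1]]).T+[q[0],q[1],0]
def fit(ps,ms,B,q0,yaw=True):
    # match hull silhouettes of box B at (x,y,yaw) to masks by IoU, blurred subpixel
    q0=np.array(q0,float); sc=np.array([1,1,.02 if yaw else 0]); S=4
    big=[cv2.resize(m.astype(np.float32),None,fx=S,fy=S,interpolation=cv2.INTER_LINEAR) for m in ms]
    def cost(u):
        t=0
        for p,m in zip(ps,big):
            h=cv2.convexHull(((proj(p,place(B,q0+u*sc))+.5)*S*16).astype(np.int32))
            im=np.zeros(m.shape,np.float32); cv2.fillPoly(im,[h],1,shift=4)
            t+=1-np.minimum(im,m).sum()/np.maximum(im,m).sum()
        return t/len(ps)
    best=None
    for k in (8,3):
        x0=np.zeros(3) if best is None else best.x
        best=minimize(cost,x0,method="Nelder-Mead",options=dict(initial_simplex=np.vstack([x0,x0+np.eye(3)*k]),xatol=.02,fatol=1e-5))
    return q0+best.x*sc,best.fun
def near(p,X,rad):
    y,x=np.mgrid[:480,:640]; c=proj(p,[X])[0]; return (x-c[0])**2+(y-c[1])**2<rad**2
def ray(p,uv,z):
    f=lambda q:np.sum((proj(p,[[q[0],q[1],z]])[0]-uv)**2)
    return minimize(f,[500,0],method="Nelder-Mead",options=dict(xatol=.01,fatol=1e-6)).x
def hsv(p): return [a.astype(int) for a in cv2.split(cv2.cvtColor(p["frame"],cv2.COLOR_RGB2HSV))]
def hull(m):
    c=np.vstack([k for k in cv2.findContours(m.astype(np.uint8),0,2)[0] if cv2.contourArea(k)>30]); o=np.zeros(m.shape,np.uint8)
    cv2.fillPoly(o,[cv2.convexHull(c)],1); return o>0
def red(p,X,rad=30):
    h,s,v=hsv(p); return ((h<8)|(h>172))&(s>150)&(v>90)&near(p,X,rad)
E
python3 - <<'E'
from lib import *
ps=[r.read_camera("scene"),r.read_camera("top")]
print("tab guess",ray(ps[1],[449,260],61),ray(ps[0],[209.8,251.6],61))
g=np.r_[ray(ps[1],[449,260],61),.356]
ms=[red(p,[g[0],g[1],61]) for p in ps]; print([m.sum() for m in ms])
B=box(12,34,42,80)
for i in ([0,1],[0],[1]): print("tab",*fit([ps[k] for k in i],[ms[k] for k in i],B,g))
# tray
h=[hsv(p) for p in ps]
t0=np.r_[ray(ps[1],[240,229],15),0]
bl=[hull((x[0]>100)&(x[0]<125)&(x[1]>120)&near(p,[*t0[:2],15],85)) for x,p in zip(h,ps)]; print([b.sum() for b in bl])
for i in ([0,1],[0],[1]): print("tray",*fit([ps[k] for k in i],[bl[k] for k in i],box(112,204,0,30),t0))
# dock slab: bright whiteness, hull by top view only (scene hull hit by tab)
d0=g
uv=np.array([[35,100],[262,28],[352,278],[128,350]])/4+[395,220]
P=np.array([ray(ps[1],u-.4,12) for u in uv]); print("dock top corners",P.round(1).tolist(),P.mean(0),np.degrees(np.arctan2(*(P[0]-P[3])[::-1])),np.degrees(np.arctan2(*(P[1]-P[2])[::-1])))
m=hull((h[1][1]<40)&(h[1][2]>150)&near(ps[1],[*g[:2],12],62))
print("dock",m.sum(),*fit([ps[1]],[m],box(116,104,0,12),g))
E
```

```text
tab guess [ 527.10755675 -217.38491786] [ 516.33985725 -220.29280112]
[np.int64(289), np.int64(170)]
tab [ 5.25693432e+02 -2.20812458e+02  4.02891411e-01] 0.4672289192676544
tab [ 5.06576584e+02 -2.22948816e+02  2.38473893e-01] 0.17212778329849243
tab [ 5.26546324e+02 -2.21796428e+02  4.03978264e-01] 0.23994070291519165
[np.int64(3990), np.int64(4268)]
tray [5.89293213e+02 6.62252072e+01 2.08289030e-02] 0.4230996072292328
tray [5.88465146e+02 7.97550352e+01 1.45472104e-02] 0.38284963369369507
tray [5.89478241e+02 4.96583204e+01 1.19928324e-02] 0.4605008363723755
dock top corners [[560.7, -149.9], [592.9, -249.4], [483.9, -283.1], [452.8, -187.0]] [ 522.57179877 -217.35684651] 19.001967265131555 17.20319935321428
dock 4224 [ 5.22965185e+02 -2.18133529e+02  3.14557580e-01] 0.026930928230285645
```

```bash
python3 - <<'E'
from lib import *
ps=[r.read_camera("scene"),r.read_camera("top")]
for p,a,b in zip(ps,[(205,255),(390,263)],[(455,260),(270,230)]):
    h,s,v=hsv(p)
for n,p,pts in zip("st",ps,[[(209,245),(209,258),(375,265),(350,250),(400,290)],[(456,259),(443,266),(270,230),(200,215),(240,198)]]):
    print(n,[(q,[int(c[q[1],q[0]]) for c in hsv(p)]) for q in pts])
g=np.r_[ray(ps[1],[449,260],61),.31]
ms=[]
for p in ps:
    for d in r.trace(p,"release_tab"):
        if near(p,[*g[:2],61],25)[int(d["position"][1]),int(d["position"][0])]: ms.append(d["pixels"]);break
def col(p,lo,hi,X,R,smin=100):
    h,s,v=hsv(p); k=((h>lo)|(h<hi)) if lo>hi else ((h>lo)&(h<hi)); return k&(s>smin)&(v>40)&near(p,X,R)
rm=[col(p,160,15,[*g[:2],61],28) for p in ps]
B=box(12,34,42,80)
for nm,M in(("trace",ms),("red",rm)):
  print(nm,[(m.sum(),np.ptp(np.nonzero(m)[0]),np.ptp(np.nonzero(m)[1])) for m in M])
  for i in ([0,1],[0],[1]): print("tab",*fit([ps[k] for k in i],[M[k] for k in i],B,g))
t0=np.r_[ray(ps[1],[240,229],15),0]
bl=[hull(col(p,95,130,[*t0[:2],15],90)) for p in ps]; print([b.sum() for b in bl],t0)
for i in ([0,1],[0],[1]): print("tray",*fit([ps[k] for k in i],[bl[k] for k in i],box(112,204,0,30),t0))
B=box(12,34,42,80)
out=[]
for p,M,c in zip(ps,rm,[(210,250),(446,262)]):
    im=p["frame"][:,:,::-1].copy(); z=cv2.resize(im[c[1]-45:c[1]+45,c[0]-50:c[0]+50],(400,360),interpolation=0)
    q=fit(ps,rm,B,g)[0]
    for X in (proj(p,place(B,q)),proj(p,place(box(116,104,0,12),[523,-218,.314]))):
        for x in X: cv2.circle(z,tuple(int(a) for a in ((x-[c[0]-50,c[1]-45]+.5)*4)),3,(255,0,255),-1)
    out.append(z)
cv2.imwrite("pics/fit1.png",np.hstack(out))
E
```

```text
s [((209, 245), [1, 192, 215]), ((209, 258), [179, 78, 121]), ((375, 265), [108, 170, 250]), ((350, 250), [110, 185, 152]), ((400, 290), [111, 147, 149])]
t [((456, 259), [3, 218, 247]), ((443, 266), [1, 191, 136]), ((270, 230), [102, 162, 247]), ((200, 215), [114, 72, 99]), ((240, 198), [105, 193, 242])]
trace [(np.int64(402), np.int64(33), np.int64(34)), (np.int64(315), np.int64(18), np.int64(43))]
tab [ 5.25503356e+02 -2.20666585e+02  3.19599174e-01] 0.43196946382522583
tab [ 5.10898357e+02 -2.21969549e+02  2.41478550e-01] 0.30877429246902466
tab [ 5.26492725e+02 -2.21892732e+02  3.10924097e-01] 0.29022014141082764
red [(np.int64(434), np.int64(42), np.int64(45)), (np.int64(230), np.int64(24), np.int64(51))]
tab [ 5.26009506e+02 -2.20951247e+02  3.64564580e-01] 0.5310260057449341
tab [ 5.07123240e+02 -2.22717014e+02  2.61969058e-01] 0.32977479696273804
tab [ 5.26958211e+02 -2.22573171e+02  3.72312460e-01] 0.31690579652786255
[np.int64(4330), np.int64(4652)] [5.85937500e+02 2.39765625e-02 0.00000000e+00]
tray [5.87667796e+02 1.31377525e+02 2.03732954e-02] 0.37035977840423584
tray [5.88515683e+02 9.44133310e+01 1.45219475e-02] 0.33446890115737915
tray [5.88944909e+02 6.75512990e+01 6.40605055e-03] 0.4131128787994385
```

View pics/fit1.png

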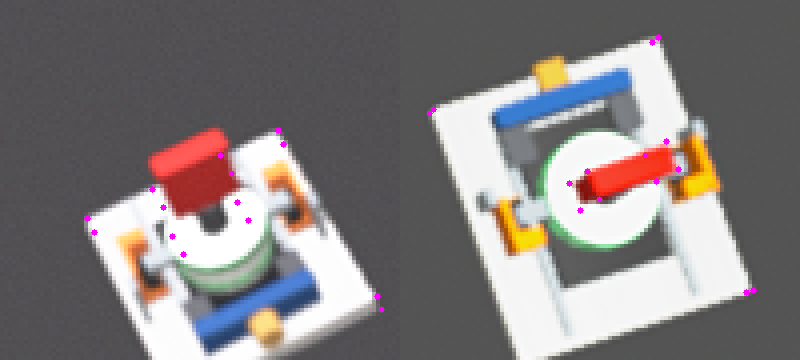

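The dock fit matches in both views. The tab box doesn't, because the red part doesn't reach down to the shell, and my ray solver stalled at y=0 for the tray. I'll fix both.

```bash
cat >> lib.py <<'E'
from scipy.optimize import least_squares
def ray(p,uv,z): return least_squares(lambda q:proj(p,[[q[0],q[1],z]])[0]-uv,[500.,10.]).x
def col(p,lo,hi,X,R,smin=100):
    h,s,v=hsv(p); k=((h>lo)|(h<hi)) if lo>hi else ((h>lo)&(h<hi)); return k&(s>smin)&(v>40)&near(p,X,R)
def shots(): return [r.read_camera("scene"),r.read_camera("top")]
E
python3 - <<'E'
from lib import *
ps=shots()
t0=np.r_[ray(ps[1],[240,229],15),0]
bl=[hull(col(p,95,130,[*t0[:2],15],85)) for p in ps]; print([b.sum() for b in bl],t0)
for i in ([0,1],[0],[1]): print("tray",*fit([ps[k] for k in i],[bl[k] for k in i],box(112,204,0,30),t0))
g=np.r_[523,-218,.314]
rm=[col(p,165,8,[*g[:2],68],30,130) for p in ps]
rm=[cv2.morphologyEx(m.astype(np.uint8),cv2.MORPH_OPEN,np.ones((3,3)))>0 for m in rm]
# orange plates have hue>8; keep the biggest blob
def big(m):
    n,l,s,_=cv2.connectedComponentsWithStats(m.astype(np.uint8)); return l==1+np.argmax(s[1:,4])
rm=[big(m) for m in rm]; print([m.sum() for m in rm])
for z0 in (42,50,56,60):
  for z1 in(76,80,84):
    print(z0,z1,*[np.r_[a[0],a[1]].round(3).tolist() for a in (fit([ps[k] for k in i],[rm[k] for k in i],box(12,34,z0,z1),g) for i in([0,1],[0],[1]))])
E
```

```text
[np.int64(6376), np.int64(8000)] [587.17243574 136.49192688   0.        ]
tray [5.88139976e+02 1.36565379e+02 1.63221808e-02] 0.031862080097198486
tray [5.88306014e+02 1.34355476e+02 7.72882413e-03] 0.03317677974700928
tray [5.88186209e+02 1.37009096e+02 1.22129618e-02] 0.022997915744781494
[np.int64(301), np.int64(170)]
42 76 [525.865, -220.949, 0.416, 0.482] [505.047, -222.522, 0.245, 0.127] [527.347, -222.799, 0.396, 0.219]
42 80 [525.679, -220.809, 0.402, 0.465] [506.441, -221.693, 0.31, 0.147] [526.41, -221.704, 0.39, 0.246]
42 84 [525.162, -219.597, 0.423, 0.448] [508.819, -221.162, 0.398, 0.204] [526.284, -221.688, 0.417, 0.262]
50 76 [525.916, -220.714, 0.367, 0.448] [505.856, -221.683, 0.504, 0.218] [526.016, -221.518, 0.375, 0.193]
50 80 [525.686, -220.72, 0.381, 0.426] [508.879, -221.413, 0.327, 0.155] [526.173, -221.003, 0.384, 0.202]
50 84 [525.394, -220.401, 0.422, 0.411] [511.44, -220.834, 0.315, 0.131] [525.912, -220.783, 0.397, 0.229]
56 76 [525.65, -220.627, 0.389, 0.423] [506.884, -221.379, 0.51, 0.299] [526.263, -221.46, 0.384, 0.174]
56 80 [525.167, -220.187, 0.388, 0.398] [509.948, -220.929, 0.477, 0.235] [525.806, -220.468, 0.38, 0.188]
56 84 [525.273, -219.857, 0.373, 0.376] [512.741, -220.43, 0.424, 0.184] [525.659, -219.996, 0.363, 0.205]
60 76 [525.317, -220.379, 0.372, 0.405] [507.532, -221.216, 0.543, 0.368] [525.829, -220.618, 0.355, 0.168]
60 80 [525.136, -220.052, 0.381, 0.377] [509.653, -221.106, 0.381, 0.295] [525.459, -219.986, 0.371, 0.178]
60 84 [524.423, -219.362, 0.375, 0.351] [512.408, -220.396, 0.373, 0.236] [525.18, -219.882, 0.38, 0.191]
```

```bash
python3 - <<'E'
from lib import *
ps=shots()
S=lambda x,y:np.array([160+x/4,205+y/4])-.5
T=lambda x,y:np.array([396+(x-400)/4,217+y/4])-.5
for n,a,b in (("tabtop",S(191,152),T(636,171)),("shelltop",S(216,231),T(600,186)),("plateL",S(130,240),T(510,205)),("bluebar",S(258,300),T(562,97))):
    q=least_squares(lambda X:np.r_[proj(ps[0],[X])[0]-a,proj(ps[1],[X])[0]-b],[520.,-220.,40.])
    print(n,q.x.round(1),q.fun.round(2))
q=[523,-218,.314]
im=[]
for p,c in zip(ps,[(210,250),(446,262)]):
    z=cv2.resize(p["frame"][c[1]-45:c[1]+45,c[0]-50:c[0]+50,::-1],(400,360),interpolation=cv2.INTER_CUBIC)
    th=np.linspace(0,2*np.pi,60)
    for B,cl in((box(12,34,42,80),(255,0,255)),(np.c_[23*np.cos(th),23*np.sin(th),42+0*th],(255,255,0)),(box(116,104,0,12),(0,255,0)),(box(8,74,32,38),(0,0,0))):
        for x in proj(p,place(B,q)): cv2.circle(z,tuple(int(a) for a in ((x-[c[0]-50,c[1]-45]+.5)*4)),2,cl,-1)
    im.append(z)
cv2.imwrite("pics/fit2.png",np.hstack(im))
E
```

```text
tabtop [ 523.2 -217.8   97.8] [-0.23  0.   -0.2  -0.01]
shelltop [ 525.2 -217.6   37.6] [ 0.8  -0.02  0.7   0.02]
plateL [ 518.  -217.1   21. ] [24.05 -0.52 21.07  0.72]
bluebar [ 564.1 -203.4   31.8] [ 0.34 -0.01  0.31  0.01]
```

View pics/fit2.png

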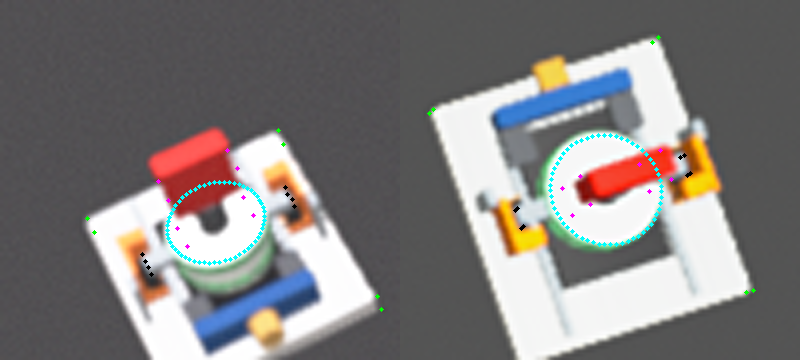

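The red tab spans about 61 to 99 mm above the table, so the 80 mm is the height of its centre. I'll refit with that.

```bash
python3 - <<'E'
from lib import *
ps=shots(); g=np.r_[523,-218,.314]
rm=[]
for p in ps:
    m=col(p,165,8,[*g[:2],80],26,130).astype(np.uint8); n,l,s,_=cv2.connectedComponentsWithStats(m); rm.append(l==1+np.argmax(s[1:,4]))
for i in ([0,1],[0],[1]): print("tab",*fit([ps[k] for k in i],[rm[k] for k in i],box(12,34,61,99),g))
o=r.get_obs(); print(o["position"],o["tcp_rot"])
E
```

```text
tab [ 5.23465693e+02 -2.18377155e+02  3.76294485e-01] 0.23125863075256348
tab [ 5.20898329e+02 -2.19015213e+02  2.76910951e-01] 0.16842401027679443
tab [ 5.23392631e+02 -2.16779608e+02  4.00634950e-01] 0.2545059323310852
[166.56560213 602.37150778 231.32409484] [8.90508596e-06 1.34511504e-01 9.90912032e-01 8.17858592e-06]
```

Emit:
{"method": "move_arm", "body": {
  "plan": [
    [-38,-31.2,0,56.5],
    [-38,-31.2,0,56.5],
    [-38,-31.2,0,56.5],
    [-38,-31.2,0,56.5],
    [-38,-31.2,0,56.5],
    [-38,-31.2,0,56.5],
    [-38,-31.2,0,56.5],
    [-38,-31.2,0,56.5],
    [-38,-31.2,0,56.5],
    [-38,-31.2,0,56.5],
    [-38,-31.2,0,56.5],
    [-38,-31.2,0,56.5]
  ],
  "hand": 1
}}

```text
t: 2.5
position: [451.4, 197.9, 231.7]
tcp_rot: [0.001, 0.588, 0.809, 0.0]
contact_force: [-0.4, 1.0, 0.3]
gripper_width: 85.3
gripper_force: 0.0
```

```bash
cat >> lib.py <<'E'
from scipy.spatial.transform import Rotation
def to(x,y,z,yaw):
    # tool-axis shift (cm) and twist (deg) from the measured pose to TCP x,y,z with tool y at yaw (rad)
    o=r.get_obs(); q=o["tcp_rot"]; M=Rotation.from_quat([q[1],q[2],q[3],q[0]]).as_matrix()
    d=M.T@(np.array([x,y,z])-o["position"])/10; a=np.arctan2(M[1,1],M[0,1])
    print("t",round(o["t"],2),"pos",np.round(o["position"],1),"yaw",round(float(np.degrees(a)),2),"zaxis",M[:,2].round(4),"shift",d.round(2),"twist",round(float(np.degrees((a-yaw+np.pi/2)%np.pi-np.pi/2)),2),"F",np.round(o["contact_force"],2),"w",round(float(o["gripper_width"]),1))
E
python3 -c "
from lib import *
to(523.2,-218,200,.315)"
```

```text
t 2.5 pos [451.4 197.9 231.7] yaw 17.97 zaxis [ 1.5e-03 -2.0e-04 -1.0e+00] shift [-41.78  -6.01   3.19] twist -0.08 F [-0.41  1.03  0.27] w 85.3
```

Emit:
{"method": "move_arm", "body": {
  "plan": [
    [-41.8,-6,7.2,0],
    [-41.8,-6,7.2,0],
    [-41.8,-6,7.2,0],
    [-41.8,-6,7.2,0],
    [-41.8,-6,7.2,0],
    [-41.8,-6,7.2,0],
    [-41.8,-6,7.2,0],
    [-41.8,-6,7.2,0],
    [-41.8,-6,7.2,0],
    [-41.8,-6,7.2,0],
    [-41.8,-6,7.2,0],
    [-41.8,-6,7.2,0]
  ]
}}

```text
t: 3.5
position: [522.9, -219.7, 158.8]
tcp_rot: [0.001, 0.589, 0.808, -0.0]
contact_force: [0.1, -0.4, -0.8]
gripper_width: 85.3
gripper_force: 0.0
```

```bash
python3 - <<'E'
from lib import *
to(523.2,-218,72,.315)
ps=shots()
cv2.imwrite("pics/near.png",np.hstack([cv2.resize(p["frame"][c[1]-75:c[1]+75,c[0]-75:c[0]+75,::-1],(400,400),interpolation=cv2.INTER_CUBIC) for p,c in zip(ps,[(215,235),(450,255)])]))
E
```

```text
t 3.5 pos [ 522.9 -219.7  158.8] yaw 17.78 zaxis [ 0.0013 -0.0014 -1.    ] shift [0.17 0.08 8.68] twist -0.27 F [ 0.09 -0.44 -0.77] w 85.3
```

View pics/near.png

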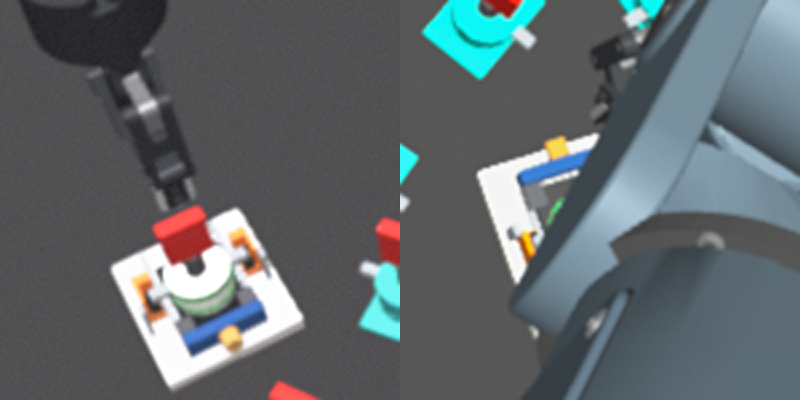

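```bash
python3 -c "
from lib import *
to(523,-218,62,.315)"
```

```text
t 3.6 pos [ 521.4 -215.2  159. ] yaw 17.97 zaxis [-0.0012  0.0014 -1.    ] shift [-0.33  0.07  9.7 ] twist -0.08 F [-0.16  1.04  0.98] w 85.5
```

Emit:
{"method": "move_arm", "body": {
  "plan": [
    [-0.27,0.04,2,0],
    [-0.27,0.04,4,0],
    [-0.27,0.04,5.5,0],
    [-0.27,0.04,6.8,0],
    [-0.27,0.04,7.8,0],
    [-0.27,0.04,8.6,0],
    [-0.27,0.04,9.2,0],
    [-0.27,0.04,9.7,0],
    [-0.27,0.04,9.7,0],
    [-0.27,0.04,9.7,0]
  ]
}}

```text
t: 4.43
position: [523.4, -218.0, 62.5]
tcp_rot: [0.0, 0.587, 0.809, 0.0]
contact_force: [0.7, 0.1, -0.0]
gripper_width: 85.4
gripper_force: 0.0
```

```bash
python3 - <<'E'
from lib import *
to(523.2,-218,62,.315)
p=r.read_camera("scene")
cv2.imwrite("pics/near2.png",cv2.resize(p["frame"][190:310,145:305,::-1],(800,600),interpolation=cv2.INTER_CUBIC))
E
```

```text
t 4.43 pos [ 523.4 -218.    62.5] yaw 18.05 zaxis [ 2.e-04 -1.e-04 -1.e+00] shift [ 0.01 -0.02  0.05] twist 0.0 F [ 0.68  0.09 -0.01] w 85.4
```

View pics/near2.png

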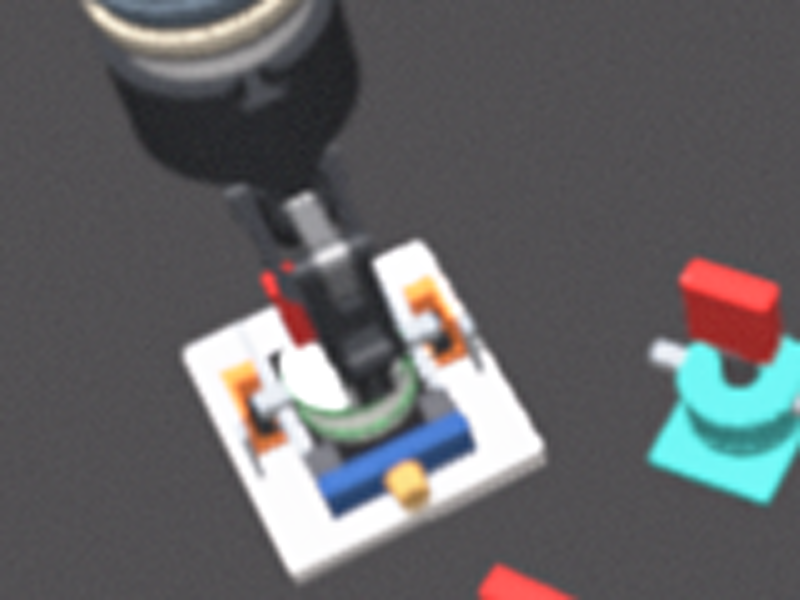

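One finger is in front of the tab and one behind, with the tab between them around (300,310) in the crop. I'll close gently.

Emit:
{"method": "move_arm", "body": {
  "plan": [
    [0,0,0,0],
    [0,0,0,0],
    [0,0,0,0],
    [0,0,0,0],
    [0,0,0,0],
    [0,0,0,0],
    [0,0,0,0],
    [0,0,0,0],
    [0,0,0,0],
    [0,0,0,0]
  ],
  "hand": 0,
  "grip_force": 20
}}

```text
t: 5.32
position: [523.0, -218.2, 62.3]
tcp_rot: [-0.0, 0.587, 0.809, -0.0]
contact_force: [-1.4, -0.8, 1.0]
gripper_width: 13.5
gripper_force: 19.5
```

Emit:
{"method": "move_arm", "body": {
  "plan": [
    [0,0,0,0],
    [0,0,0,0],
    [0,0,0.05,0],
    [0,0,0.1,0],
    [0,0,0.15,0],
    [0,0,0.2,0],
    [0,0,0.25,0],
    [0,0,0.3,0],
    [0,0,0.3,0],
    [0,0,0.3,0]
  ],
  "grip_force": 50
}}

```text
t: 6.15
position: [523.2, -218.1, 59.3]
tcp_rot: [-0.0, 0.587, 0.809, -0.0]
contact_force: [-1.6, -1.5, 1.6]
gripper_width: 11.1
gripper_force: 53.2
```

```bash
cat >> lib.py <<'E'
def avg(n=6):
    f=[];z=[]
    for _ in range(n):
        r.read_camera("scene"); o=r.get_obs(); f.append(o["contact_force"]); z.append(np.r_[o["position"],o["gripper_width"]])
    print("t",round(o["t"],2),"F",np.mean(f,0).round(2),"+-",np.std(f,0).round(2),"pos,w",np.mean(z,0).round(2))
E
python3 -c "
from lib import *
avg()"
```

```text
t 6.45 F [-2.15 -0.85  2.01] +- [0.4  0.67 0.52] pos,w [ 523.19 -218.06   59.32   11.35]
```

Emit:
{"method": "move_arm", "body": {
  "plan": [
    [0,0,0.05,0],
    [0,0,0.1,0],
    [0,0,0.15,0],
    [0,0,0.15,0],
    [0,0,0.15,0],
    [0,0,0.15,0]
  ]
}}

```text
t: 6.95
position: [523.3, -218.1, 57.8]
tcp_rot: [-0.0, 0.588, 0.809, 0.0]
contact_force: [-1.6, -0.2, 2.8]
gripper_width: 11.5
gripper_force: 53.3
```

```bash
python3 -c "
from lib import *
avg(4)"
```

```text
t 7.15 F [-2.18 -0.88  2.21] +- [0.36 0.15 0.38] pos,w [ 523.27 -218.06   57.83   11.41]
```

Emit:
{"method": "move_arm", "body": {
  "plan": [
    [0,0,0.05,0],
    [0,0,0.1,0],
    [0,0,0.15,0],
    [0,0,0.15,0],
    [0,0,0.15,0],
    [0,0,0.15,0]
  ]
}}

```text
t: 7.65
position: [523.3, -218.1, 56.5]
tcp_rot: [0.0, 0.587, 0.809, 0.0]
contact_force: [-3.3, 0.0, 4.1]
gripper_width: 11.0
gripper_force: 53.6
```

```bash
python3 -c "
from lib import *
avg(4)"
```

```text
t 7.85 F [-2.62 -0.64  4.6 ] +- [0.34 0.31 0.73] pos,w [ 523.27 -218.08   56.43   11.4 ]
```

Emit:
{"method": "move_arm", "body": {
  "plan": [
    [0,0,0.03,0],
    [0,0,0.06,0],
    [0,0,0.06,0],
    [0,0,0.06,0],
    [0,0,0.06,0]
  ]
}}

```text
t: 8.27
position: [523.3, -218.1, 56.0]
tcp_rot: [0.0, 0.587, 0.809, -0.0]
contact_force: [-3.7, -0.2, 6.8]
gripper_width: 11.3
gripper_force: 53.8
```

```bash
python3 -c "
from lib import *
avg(4)"
```

```text
t 8.47 F [-2.95 -0.46  6.66] +- [0.37 0.56 0.33] pos,w [ 523.29 -218.1    55.99   11.29]
```

The tab has met the rubber stop, and force is rising about 4 to 5 N/mm. I'll start the slide slowly.

Emit:
{"method": "move_arm", "body": {
  "plan": [
    [0,-0.05,0,0],
    [0,-0.1,0,0],
    [0,-0.15,0,0],
    [0,-0.2,0,0],
    [0,-0.25,0,0],
    [0,-0.3,0,0],
    [0,-0.3,0,0]
  ]
}}

```text
t: 9.05
position: [522.8, -218.5, 56.3]
tcp_rot: [0.002, 0.588, 0.809, 0.002]
contact_force: [2.9, 3.5, 5.6]
gripper_width: 11.2
gripper_force: 53.8
```

```bash
python3 -c "
from lib import *
avg(3)"
```

```text
t 9.2 F [2.51 3.82 5.06] +- [1.   0.28 0.32] pos,w [ 522.81 -218.53   56.28   11.46]
```

Emit:
{"method": "move_arm", "body": {
  "plan": [
    [0,-0.04,0,0],
    [0,-0.08,0,0],
    [0,-0.12,0,0],
    [0,-0.16,0,0],
    [0,-0.2,0,0],
    [0,-0.2,0,0]
  ]
}}

```text
t: 9.7
position: [520.2, -220.4, 56.2]
tcp_rot: [0.002, 0.588, 0.809, 0.0]
contact_force: [3.6, 1.7, 6.1]
gripper_width: 11.3
gripper_force: 53.8
```

```bash
python3 -c "
from lib import *
avg(3); print(r.get_obs()['joint_pos'],r.get_obs()['ft_torque'])"
```

```text
t 9.85 F [4.   1.47 5.83] +- [0.12 0.03 0.18] pos,w [ 520.23 -220.4    56.22   11.17]
[-5.98919709e-01  7.03315531e-01  1.71848024e+00  1.14681095e-03
  7.15698221e-01 -9.14020091e-01] [ 0.44834706 -0.67152363 -0.072311  ]
```

Emit:
{"method": "move_arm", "body": {
  "plan": [
    [0,-0.07,0,0],
    [0,-0.14,0,0],
    [0,-0.21,0,0],
    [0,-0.28,0,0],
    [0,-0.35,0,0],
    [0,-0.42,0,0],
    [0,-0.5,0,0],
    [0,-0.58,0,0],
    [0,-0.66,0,0],
    [0,-0.74,0,0],
    [0,-0.82,0,0],
    [0,-0.9,0,0]
  ]
}}

```text
t: 10.85
position: [511.6, -223.7, 56.2]
tcp_rot: [0.002, 0.588, 0.809, 0.0]
contact_force: [3.3, 0.5, 4.8]
gripper_width: 11.5
gripper_force: 53.8
```

```bash
python3 -c "
from lib import *
avg(3); to(523.2,-218,62,.315)"
```

```text
t 11.0 F [3.41 0.44 5.06] +- [0.41 0.26 0.6 ] pos,w [ 511.53 -223.71   56.23   11.31]
t 11.0 pos [ 511.5 -223.7   56.2] yaw 18.02 zaxis [ 0.0036 -0.0024 -1.    ] shift [ 0.18  1.29 -0.57] twist -0.03 F [3.04 0.35 5.56] w 11.1
```

Emit:
{"method": "move_arm", "body": {
  "plan": [
    [0,-0.1,0,0],
    [0,-0.25,0,0],
    [0,-0.4,0,0],
    [0,-0.55,0,0],
    [0,-0.7,0,0],
    [0,-0.85,0,0],
    [0,-1.0,0,0],
    [0,-1.15,0,0],
    [0,-1.3,0,0],
    [0,-1.45,0,0],
    [0,-1.55,0,0],
    [0,-1.6,0,0]
  ]
}}

```text
t: 12.0
position: [494.3, -227.1, 55.6]
tcp_rot: [-0.0, 0.587, 0.809, 0.0]
contact_force: [2.2, 1.0, 1.7]
gripper_width: 11.5
gripper_force: 53.4
```

```bash
python3 -c "
from lib import *
avg(2); to(523.2,-218,62,.315)"
```

```text
t 12.1 F [2.23 0.72 1.81] +- [0.29 0.6  0.43] pos,w [ 494.24 -227.14   55.61   11.19]
t 12.1 pos [ 494.2 -227.2   55.6] yaw 18.04 zaxis [-1.e-03  6.e-04 -1.e+00] shift [-0.03  3.04 -0.64] twist -0.0 F [1.94 1.32 1.38] w 11.4
```

Emit:
{"method": "move_arm", "body": {
  "plan": [
    [0,-0.15,0,0],
    [0,-0.35,0,0],
    [0,-0.55,0,0],
    [0,-0.75,0,0],
    [0,-0.95,0,0],
    [0,-1.15,0,0],
    [0,-1.3,0,0],
    [0,-1.4,0,0],
    [0,-1.5,0,0],
    [0,-1.5,0,0],
    [0,-1.5,0,0]
  ]
}}

```text
t: 13.02
position: [480.3, -232.1, 55.7]
tcp_rot: [-0.0, 0.587, 0.809, -0.0]
contact_force: [1.5, 0.6, 3.4]
gripper_width: 11.3
gripper_force: 53.4
```

```bash
python3 - <<'E'
from lib import *
avg(2); to(523.2,-218,62,.315)
p=r.read_camera("scene")
cv2.imwrite("pics/out.png",cv2.resize(p["frame"][190:310,145:305,::-1],(640,480),interpolation=cv2.INTER_CUBIC))
E
```

```text
t 13.12 F [1.46 0.08 2.45] +- [0.16 0.14 0.07] pos,w [ 480.28 -232.13   55.68   11.31]
t 13.12 pos [ 480.3 -232.1   55.7] yaw 18.06 zaxis [-5.e-04 -1.e-04 -1.e+00] shift [ 0.01  4.52 -0.64] twist 0.01 F [1.3  0.21 2.52] w 11.1
```

View pics/out.png

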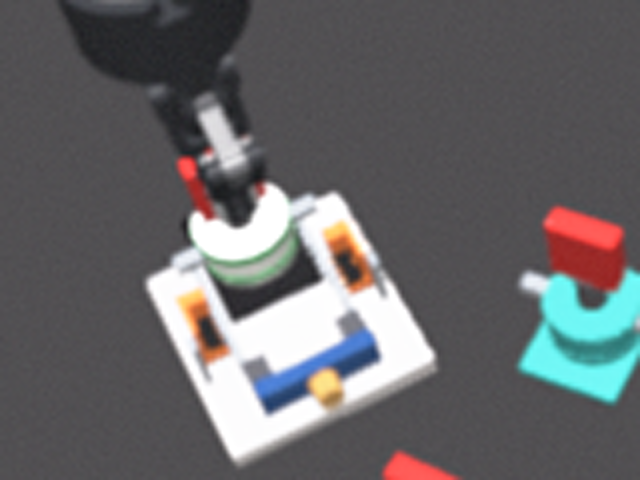

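The cartridge (white shell near (243,235) in the crop) is clear of the orange plates and dark claws, upright on the open end of the slab. I'll lift it.

Emit:
{"method": "move_arm", "body": {
  "plan": [
    [0,0,-0.2,0],
    [0,0,-0.4,0],
    [0,0,-0.6,0],
    [0,0,-0.8,0],
    [0,0,-1.1,0],
    [0,0,-1.6,0],
    [0,0,-2.6,0],
    [0,0,-4.2,0],
    [0,0,-6.2,0],
    [0,0,-8.5,0],
    [0,0,-10,0],
    [0,0,-11,0]
  ]
}}

```text
t: 14.17
position: [480.7, -232.1, 168.0]
tcp_rot: [0.001, 0.587, 0.809, -0.0]
contact_force: [0.7, -0.3, -1.9]
gripper_width: 11.1
gripper_force: 52.9
```

```bash
python3 - <<'E'
from lib import *
avg(3)
c,s=np.cos(.014),np.sin(.014)
b=np.array([588.1,136.5])+np.array([[c,-s],[s,c]])@[0,-50]; print("bay",b)
to(b[0],b[1],165,.014)
E
```

```text
t 14.32 F [-0.14  0.   -1.51] +- [0.59 0.2  0.25] pos,w [ 481.   -232.35  167.75   11.18]
bay [588.79997713  86.50489992]
t 14.32 pos [ 480.5 -232.   166.4] yaw 18.05 zaxis [ 9.e-04 -7.e-04 -1.e+00] shift [26.93 20.17  0.13] twist 17.25 F [-0.84  0.28 -1.54] w 11.1
```

Emit:
{"method": "move_arm", "body": {
  "plan": [
    [0.8,0.6,0,1],
    [2.7,2,0,2],
    [5.4,4,0,4],
    [8.1,6.1,0,6],
    [10.8,8.1,0,8],
    [13.5,10.1,0,10],
    [16.2,12.1,0,12],
    [18.9,14.1,0,13],
    [21.5,16.1,0,14],
    [23.7,17.8,0,15],
    [25.5,19.1,0,16],
    [26.5,19.9,0,17]
  ]
}}

```text
t: 15.32
position: [586.8, 84.5, 163.9]
tcp_rot: [-0.002, 0.7, 0.714, -0.001]
contact_force: [0.4, 0.5, -1.6]
gripper_width: 11.4
gripper_force: 52.9
```

Emit:
{"method": "move_arm", "body": {
  "plan": [
    [0.4,0.3,0,0.2],
    [0.4,0.3,0,0.2],
    [0.4,0.3,0,0.2],
    [0.4,0.3,0,0.2]
  ]
}}

```text
t: 15.65
position: [589.8, 84.6, 165.0]
tcp_rot: [-0.001, 0.702, 0.712, -0.001]
contact_force: [-0.0, -0.5, -1.9]
gripper_width: 11.3
gripper_force: 52.9
```

```bash
python3 - <<'E'
from lib import *
avg(2); to(588.8,86.5,54.3,.014)
out=[cv2.resize(p["frame"][c[1]-60:c[1]+60,c[0]-80:c[0]+80,::-1],(400,300),interpolation=cv2.INTER_CUBIC) for p,c in zip(shots(),[(380,240),(270,230)])]
cv2.imwrite("pics/over.png",np.hstack(out))
E
```

```text
t 15.75 F [ 0.16  0.49 -2.41] +- [0.07 0.59 0.21] pos,w [590.03  84.45 165.36  11.11]
t 15.75 pos [590.1  84.5 165.5] yaw 0.76 zaxis [-1.e-03 -2.e-04 -1.e+00] shift [ 0.21 -0.12 11.12] twist -0.04 F [ 0.23  1.08 -2.62] w 11.4
```

View pics/over.png

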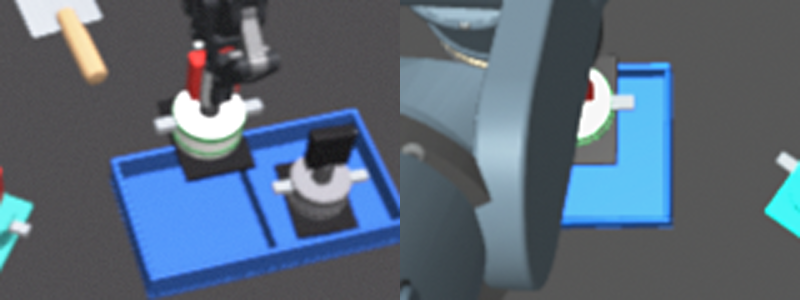

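Emit:
{"method": "move_arm", "body": {
  "plan": [
    [0.1,-0.1,0.5,0],
    [0.2,-0.1,1.7,0],
    [0.2,-0.1,3.2,0],
    [0.2,-0.1,4.7,0],
    [0.2,-0.1,6.2,0],
    [0.2,-0.1,7.5,0],
    [0.2,-0.1,8.6,0],
    [0.2,-0.1,9.4,0],
    [0.2,-0.1,9.9,0],
    [0.2,-0.1,10.2,0],
    [0.2,-0.1,10.4,0],
    [0.2,-0.1,10.4,0]
  ]
}}

```text
t: 16.85
position: [589.7, 87.6, 61.8]
tcp_rot: [0.0, 0.702, 0.712, 0.0]
contact_force: [-0.7, -0.2, -1.1]
gripper_width: 11.3
gripper_force: 52.9
```

Emit:
{"method": "move_arm", "body": {
  "plan": [
    [0,0,0.05,0],
    [0,0,0.1,0],
    [0,0,0.15,0],
    [0,0,0.2,0],
    [0,0,0.25,0],
    [0,0,0.3,0],
    [0,0,0.35,0],
    [0,0,0.4,0],
    [0,0,0.45,0],
    [0,0,0.5,0],
    [0,0,0.5,0]
  ]
}}

```text
t: 17.77
position: [589.5, 87.6, 56.6]
tcp_rot: [-0.0, 0.702, 0.712, -0.0]
contact_force: [-0.6, -0.4, -2.6]
gripper_width: 11.6
gripper_force: 52.9
```

```bash
python3 - <<'E'
from lib import *
avg(4)
E
```

```text
t 17.97 F [-0.13  0.1  -2.24] +- [0.27 0.6  0.15] pos,w [589.51  87.61  56.67  11.38]
```

Emit:
{"method": "move_arm", "body": {
  "plan": [
    [0,0,0.04,0],
    [0,0,0.08,0],
    [0,0,0.12,0],
    [0,0,0.16,0],
    [0,0,0.2,0],
    [0,0,0.24,0],
    [0,0,0.26,0],
    [0,0,0.26,0]
  ]
}}

```text
t: 18.63
position: [589.5, 87.6, 54.4]
tcp_rot: [0.0, 0.702, 0.712, 0.0]
contact_force: [-0.6, 0.1, 0.8]
gripper_width: 11.7
gripper_force: 53.2
```

```bash
python3 - <<'E'
from lib import *
avg(4)
E
```

```text
t 18.83 F [-0.88  0.14  1.1 ] +- [0.29 0.69 0.18] pos,w [589.51  87.61  54.33  11.4 ]
```

The floor now carries the cartridge: Fz went from −2.2 to +1.1 N. I'll release and retreat upward.

Emit:
{"method": "move_arm", "body": {
  "plan": [
    [0,0,0,0],
    [0,0,0,0],
    [0,0,0,0],
    [0,0,0,0],
    [0,0,0,0],
    [0,0,0,0]
  ],
  "hand": 0.6
}}

```text
t: 19.33
position: [589.6, 87.6, 54.1]
tcp_rot: [0.0, 0.702, 0.712, 0.0]
contact_force: [0.2, 1.0, -0.5]
gripper_width: 51.2
gripper_force: 0.0
```

Emit:
{"method": "move_arm", "body": {
  "plan": [
    [0,0,-0.2,0],
    [0,0,-0.6,0],
    [0,0,-1.2,0],
    [0,0,-2,0],
    [0,0,-3,0],
    [0,0,-4.5,0],
    [0,0,-6.5,0],
    [0,0,-9,0],
    [0,0,-12,0],
    [0,0,-14,0],
    [0,0,-15,0],
    [0,0,-15,0]
  ]
}}

```text
t: 20.33
position: [591.3, 87.6, 207.7]
tcp_rot: [0.003, 0.702, 0.712, 0.002]
contact_force: [0.2, 0.2, 0.4]
gripper_width: 51.2
gripper_force: 0.0
```

Emit:
{"method": "move_arm", "body": {
  "plan": [
    [2,-2,0,0],
    [5,-5,0,0],
    [8,-8,0,0],
    [11,-11,0,0],
    [13,-13,0,0],
    [14,-14,0,0],
    [14,-14,0,0],
    [14,-14,0,0]
  ]
}}

```text
t: 21.0
position: [447.4, 225.6, 203.6]
tcp_rot: [0.0, 0.701, 0.713, -0.0]
contact_force: [-0.5, -0.1, -0.5]
gripper_width: 51.2
gripper_force: 0.0
```

```bash
python3 - <<'E'
from lib import *
avg(1)
out=[cv2.resize(p["frame"][c[1]-75:c[1]+75,c[0]-100:c[0]+100,::-1],(400,300),interpolation=cv2.INTER_CUBIC) for p,c in zip(shots(),[(380,250),(270,230)])]
cv2.imwrite("pics/end.png",np.hstack(out))
E
```

```text
t 21.05 F [ 0.08 -0.27 -0.45] +- [0. 0. 0.] pos,w [448.49 225.18 203.8   51.08]
```

View pics/end.png

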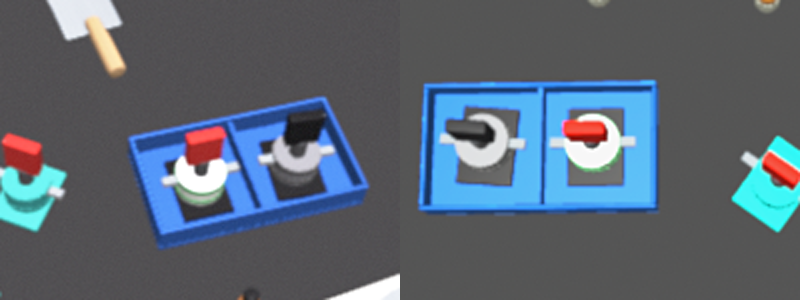

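The white cartridge stands upright on the floor of the empty bay (right panel, about (590,140)). The grey one is untouched and the gripper is well away.

```bash
python3 -c "
from workcell import r
print(r.job_done())"
```

```text
the job is handed in; nothing more can be done
None
```

The white cartridge was unlatched, slid 45 mm out of the dock with the tab held down, lifted, and set upright in the tray's empty bay; the job is handed in at about 21 s.

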